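# Bring a roller on its free-running slide to rest over the inspection camera

## Task

Lift the roller carrier by its crossbar and hold it level, in line with the camera box and centred about 6 cm above its glass, with the free-running slide and the loose roller on it brought to the middle of the rails and kept still there for at least six seconds, so that the camera can inspect the roller. On the way never let the slide run against its stops or the roller jump out of its nest, and leave the roller, the camera box and the other things on the bench untouched. Finish while still holding the carrier there.

Things in the scene. Friction and masses are not known exactly. Their poses are not given: they have to be found in the camera images.
- carrier: Loose aluminium carrier, about 0.45 kg, 144 mm (its x) by 284 mm (its y) by 131 mm high; origin at the centre of its underside, z up. Two level rails run along its y, tops at 12 mm, side walls to 26 mm and end plates to 30 mm; open underneath between the rails. Uprights at y = 0, x = +-68 mm, carry a crossbar. A slide with a roller on it runs along the rails.
- bar (a point): Centre of the carrier's crossbar, 120 mm above the carrier's origin, same axes: the point to grip from above, fingers closing along y. The bar runs along x over the middle of the rails: 16 mm wide (y), 22 mm tall, 128 mm free between the uprights; it passes 47 mm above the roller.
- slide (a joint): Position (m) of the slide along the carrier's y, 0 where it starts, -0.05 in the middle of the rails; stops at -0.14 and +0.04. Runs on ball bearings, no lock. Slide 0.15 kg plus roller; drag only 0.08 N per m/s. Its acceleration along the carrier's y = -(9.81 x tilt + carrier's acceleration along y) - 0.2 x speed, tilt in rad positive when the +y end is higher.
- nest (a point): Point on the slide (black frame, 120 by 88 mm) where the roller's axis lies at mid-length when it is in its nest; 40 mm above the carrier's underside, axes of the carrier. The nest is four short pegs that form shallow notches: a hard jolt along y makes the roller jump out.
- roller: Loose hollow steel embossing roller, nominal 0.25 kg (0.6 to 1.5 times that), lying across the slide with its journals in the notches. Origin on its axis at mid-length; its x axis is its axis, along the carrier's x; its y and z may turn. Face 44 mm in diameter and 64 mm long, journals 20 mm in diameter, 104 mm over all.
- gauge: Fixed camera box that looks upward: grey case with black top, 160 mm (its x) by 300 mm (its y) by 40 mm high, with a glass window 90 by 110 mm in the middle of its top, framed in aluminium. Origin at the centre of its underside on the bench, z up. The carrier belongs over it with the carrier's y axis along the box's y axis (either way round).
- glass (a point): Centre of the glass, on top of the camera box, 40 mm above the bench.
- waxblock: Bystander: loose block of wax 60 x 32 x 26 mm; origin at the centre of its underside.
- taperoll: Bystander: loose roll of paper tape 64 mm in diameter, 20 mm high, lying flat; origin at the centre of its underside.
- hammer: Bystander: hammer lying at the far side of the bench.
- jar: Bystander: jar with lid, 64 mm in diameter and 85 mm high, at the far side of the bench; origin at the centre of its underside.
- burnisher: Bystander: hand tool with a handle, lying at the far side of the bench.

How it is judged (in metres and radians):
On the way, in this order (a step that is already met when the one before it is completed fails the run):
1. the carrier is lifted clear of the bench, with the roller in its nest (height (world z) of carrier above 0.03 m and distance between roller and nest below 0.01 m), for 0.3 s.
2. the carrier is held level over the middle of the camera box with the slide and roller still at the middle of the rails, for 5 s (z of carrier in the frame of gauge between 0.065 and 0.15 m and x of carrier in the frame of gauge between -0.03 and 0.03 m and y of carrier in the frame of gauge between -0.03 and 0.03 m and angle between the y axis of carrier and the y axis of gauge, either way round below 0.15 rad and angle between carrier's own z axis and vertical below 0.12 rad and value of joint slide between -0.07 and -0.03 m and distance between roller and nest below 0.01 m and linear speed of roller below 0.04 m/s), for 5 s.
At the end, for the whole second after the job is handed in: Still gripped over the box: underside 25-110 mm above the glass, centred within 35 mm (30 in the hold), in line within 0.15 rad, level within 0.12 rad, clear of the box; roller nested, slide within 40 mm of the middle (20 in the 5 s hold), slower than 0.06 m/s (0.04 in the hold) (z of carrier in the frame of gauge between 0.065 and 0.15 m and x of carrier in the frame of gauge between -0.035 and 0.035 m and y of carrier in the frame of gauge between -0.035 and 0.035 m and angle between the y axis of carrier and the y axis of gauge, either way round below 0.15 rad and angle between carrier's own z axis and vertical below 0.12 rad and value of joint slide between -0.09 and -0.01 m and distance between roller and nest below 0.01 m and linear speed of roller below 0.06 m/s and contact force between the fingers and carrier above 1 N and contact force between carrier and gauge below 0.1 N); the arm keeps its last pose, push and grip.
It fails at once if the slide runs against a stop (not (value of joint slide between -0.1385 and 0.0385 m)).
It fails at once if the roller leaves its nest on the slide (distance between roller and nest above 0.012 m).
It fails at once if the roller is held or touched by the gripper (contact force between the arm and roller above 1 N).
It fails at once if the carrier, roller or robot hits the camera box (contact force between any of carrier, roller, the arm and gauge above 3 N).
It fails at once if the other things on the bench are disturbed (distance of any of waxblock, taperoll, hammer, jar, burnisher from where it was at the start of the episode above 0.02 m).
It also fails if it takes over 61 s, if anything falls off the work surface, if the arm or the gripper's body presses on something with over 40 N, if the wrist force passes 120 N, or if a joint passes its speed limit or range.

## Robot

A 6-joint arm with a two-finger parallel gripper is mounted at the origin on the work surface. World frame = base frame: x ahead of the robot, y to its left, z up, the work surface at z = 0. Lengths are in mm, angles in rad, forces in N, time in s.
With the tool pointing down it reaches from about 375 to 975 mm from the base axis. Payload 3.8 kg.
Tool frame: the origin (TCP) lies midway between the tips of the shut fingers; the grasp point (between the pads) lies 19 mm behind it; z points along the fingers, y is the line along which they close (so a half turn about z gives the same grasp; the last joint's range is limited). The gripper opens to 85 mm and grips with 20 to 120 N. Pads are 22 mm wide; open, the fingers measure 114 mm over their backs; the gripper's body (76 mm by 85 mm) begins 54 mm behind the grasp point. The pads swing forward as they close: fully open they stand 13 mm farther back than shut.
Start: joints at [1.176, 0.264, 1.604, -0, 1.274, -0.037], TCP at [236.392, 632.247, 231.28] pointing down, gripper open.
Joint ranges: [-2.63, 2.63], [-0.94, 2.18], [0.31, 2.57], [-1.31, 4.45], [0, 2.66], [-2.55, 2.55]. Speed limits (rad/s): [2.57, 2.57, 3.14, 3.14, 3.14, 3.14].

## Interface

Orientations are given as a unit quaternion [w, x, y, z].
In Python, from plant import observe, snapshot, camera_params, close_job gives the robot as it stands. The module is installed in compiled form; this text tells all that it offers.
- The arm moves only by the tool servo_tool, never from a script. Its arguments are lists of equal length, an entry for each row: "claw": the finger opening in m, from 0 to 0.0854; "delta_pos": the shift along the tool's x, y, z in m, a list of three; "rotation": the turn, a rotation vector about the tool's x, y, z in degrees, a list of three. In form: {"claw": [claw, ...], "delta_pos": [[tx, ty, tz], ...], "rotation": [[ax, ay, az], ...]}. A call has exactly 10 rows; each row shifts and turns the commanded pose from where the row before left it, along the tool's axes as they then stand; what a row does not reach is not made up. A row lasts 1/12 s, in which the tool goes at most 41.7 mm and 7.16 degrees, less where a joint would pass 70% of its speed; a pose out of reach is approached as far as the arm can. A call is refused whole if a number of a shift passes 0.0417 or a number of a turn 7.16, either way. A call with a gripper value outside its range is refused whole. The fingers move at their own pace and stop on an object; the grip force is fixed at half the most. Time passes only in rows, so rows that do not move let the fingers close, or fill a call up. It gives the time, the measured TCP pose, the force, the opening and the grip force at its end, in the units of the state.
- observe(): the state, without advancing time (a new reading comes with each control period).
- snapshot(name): name is "scene" or "top" or "wrist"; returns the picture (400x640x3 uint8, blue, green, red); there is no depth.
- camera_params(name): a dict with "fx", "fy", "cx", "cy" (pixels), "rvec" (rotation vector, rad) and "tvec" (3), from world to camera coordinates, as OpenCV has them. Camera axes: x right, y down, z forward; pixel columns grow to the right and rows downward; lengths in mm; the calibration is good to about 2 mm. A picture is of the moment at which its call begins: read the wrist's pose just before it. camera_params takes no time and is no camera call; for the wrist camera it gives the pose at the moment of the call.
- close_job(): hands the job in; it is judged then, once.
The state is a dict: "time_s": time; "joint_positions": joint angles; "qd": joint speeds; "effort": joint torques, N m; "eef_pos": TCP position; "tool_rot": TCP orientation; "force": force on the tool from outside, world axes, zero at the start; "ft_torque": the same for the moment, N m; "finger_gap": opening from 0.0 (shut) to 1.0 (fully open); "grasp_force": force on a finger pad.
Only numpy, scipy, OpenCV 4.12 (cv2) and the standard library are available. Lean on these libraries where they do the work, as an engineer would, in place of code of your own. Each camera call takes 0.05 s, during which the arm holds its last target. There are 200 camera calls.

## Working session

There is one attempt and no reset: what is moved stays moved. The work goes in short steps, Python scripts to look and compute and a tool call to move; the robot and the scene stay as the last step left them, time stands still between calls to the robot, and variables do not carry over. Pictures are saved under pics/ and viewed, at most 10 in all, crops included, and the job is handed in when it is done.

Besides the shell and the picture viewer there is one more tool, called as name(argument=value, ...), one argument or row to a line, values as JSON. servo_tool: Moves the arm, as the interface text tells. Its arguments: {"type":"object","properties":{"claw":{"type":"array"},"delta_pos":{"type":"array"},"rotation":{"type":"array"}},"required":["claw","delta_pos","rotation"]}

```bash
mkdir -p pics
cat > h.py <<'E'
import numpy as np, cv2
from plant import observe, snapshot, camera_params, close_job
def cam(n):
    p=camera_params(n); R=cv2.Rodrigues(np.array(p['rvec'],float))[0]; t=np.array(p['tvec'],float).ravel()
    return p,R,t
def ray(c,u,v,z):
    p,R,t=c; d=R.T@np.array([(u-p['cx'])/p['fx'],(v-p['cy'])/p['fy'],1]); o=-R.T@t
    return o+d*(z-o[2])/d[2]
def proj(c,P):
    p,R,t=c; q=R@np.array(P,float)+t; return p['fx']*q[0]/q[2]+p['cx'],p['fy']*q[1]/q[2]+p['cy']
E
python3 - <<'E'
from h import *
print(observe())
for n in ("top","scene"):
    cv2.imwrite(f"pics/{n}0.png",snapshot(n)); c=cam(n); print(n,c[0],-c[1].T@c[2])
E
```

```text
{'time_s': 0.0, 'joint_positions': array([ 1.17606134e+00,  2.64768992e-01,  1.60538322e+00,  1.66793660e-06,
        1.27372307e+00, -3.68792500e-02]), 'qd': array([-4.87528827e-05,  1.91574558e-03,  1.51171327e-03,  2.33786428e-03,
        2.20306543e-03, -2.40309811e-04]), 'effort': array([-4.20365159e-04, -5.15119958e+01, -3.67305779e+01, -2.57499937e-05,
        1.30614237e-02, -1.74215991e-06]), 'eef_pos': array([236.13174834, 631.55597196, 229.94639847]), 'tool_rot': array([-2.45174115e-04,  1.77974787e-01,  9.84034386e-01, -1.11466537e-03]), 'force': array([ 0.13881162, -0.52859614,  0.14051073]), 'ft_torque': array([ 0.03498794, -0.03157114, -0.02005273]), 'grasp_force': 0.0, 'finger_gap': 0.998980072964572}
top {'fx': 471.4948177060948, 'fy': 471.4948177060948, 'cx': 323.0400455845797, 'cy': 206.98520994932292, 'rvec': array([ 2.19304442, -2.13520497,  0.12388373]), 'tvec': array([  -1.38328556,  584.22789955, 1130.2324464 ])} [ 453.41058164   14.58637621 1188.67809649]
scene {'fx': 477.9103712446566, 'fy': 477.9103712446566, 'cx': 309.418713430415, 'cy': 196.07824733887628, 'rvec': array([ 1.56733522,  2.20018437, -0.71872685]), 'tvec': array([ 167.93625297, -399.14043555, 1531.27651518])} [1199.96691184  255.94117713 1013.35924659]
```

View pics/top0.png

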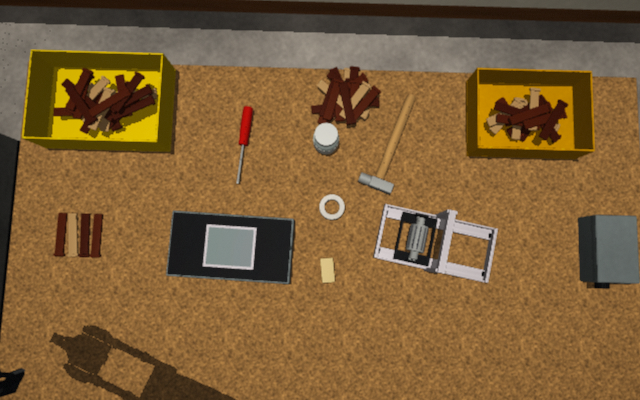

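View pics/scene0.png

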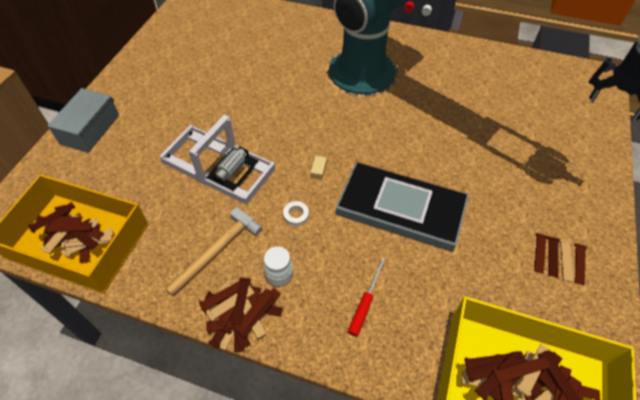

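Run:
```python
from h import *
im=cv2.imread("pics/top0.png"); c=cam("top")
g=im.max(2); roi=np.zeros_like(g); roi[205:290,160:300]=1
hsv=cv2.cvtColor(im,cv2.COLOR_BGR2HSV)
k=((g<60)&(roi>0)).astype(np.uint8)
cs,_=cv2.findContours(k,cv2.RETR_EXTERNAL,cv2.CHAIN_APPROX_NONE); m=max(cs,key=cv2.contourArea); r=cv2.minAreaRect(m)
P=np.array([ray(c,*p,40) for p in cv2.boxPoints(r)]); print(r,P.round(1),P.mean(0))
# glass frame
k=((g>120)&(roi>0)&(hsv[...,1]<60)).astype(np.uint8); k[:, :195]=0;k[:,265:]=0;k[:220]=0;k[273:]=0
cs,_=cv2.findContours(k,cv2.RETR_EXTERNAL,cv2.CHAIN_APPROX_NONE); m=max(cs,key=cv2.contourArea); r=cv2.minAreaRect(m)
P=np.array([ray(c,*p,40) for p in cv2.boxPoints(r)]); print(r,P.round(1),P.mean(0))
cr=cv2.resize(im[195:295,370:510],None,fx=5.7,fy=5.7,interpolation=cv2.INTER_CUBIC); cv2.imwrite("pics/c1.png",cr)
```

```text
((230.9596405029297, 247.2586212158203), (123.21393585205078, 62.15116500854492), 3.900493860244751) [[410.5 385.   40. ]
 [560.8 384.2  40. ]
 [548.3  83.   40. ]
 [398.3  88.2  40. ]] [479.47625184 235.07214635  40.        ]
((229.34523010253906, 246.5634002685547), (51.13140106201172, 42.70506286621094), 4.289153099060059) [[432.1 302.1  40. ]
 [535.3 300.   40. ]
 [529.3 175.3  40. ]
 [426.2 178.6  40. ]] [480.75763914 239.00494415  40.        ]
```

View pics/c1.png

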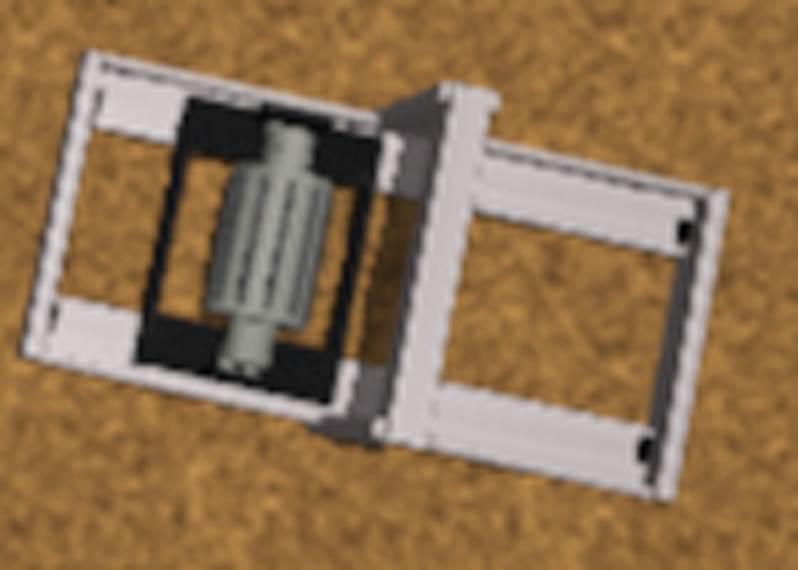

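The crop shows the carrier's plate-top corners at crop pixels (88,50), (22,352), (728,190) and (668,500). The bar top is centred near (437,265), and the slide's black frame spans about x 140–380.

Run:
```python
from h import *
c=cam("top"); f=lambda x,y,z: ray(c,(x+.5)/5.7-.5+370,(y+.5)/5.7-.5+195,z)
C=[f(*p,30) for p in((88,50),(22,352),(728,190),(668,500))]
TL,BL,TR,BR=C; print(np.round(C,1), 'center',np.mean(C,0).round(1))
print('len',np.linalg.norm(TL-TR),np.linalg.norm(BL-BR),'wid',np.linalg.norm(TL-BL),np.linalg.norm(TR-BR))
y=(TL+BL-TR-BR); y/=np.linalg.norm(y); x=(TL+TR-BL-BR); x/=np.linalg.norm(x)
print('yaw',np.degrees(np.arctan2(-y[0],y[1])),np.degrees(np.arctan2(x[1],x[0])))
a,b=f(470,88,131),f(405,440,131); print('bar',a,b,(a+b)/2,'yaw',np.degrees(np.arctan2((a-b)[1],(a-b)[0])),np.linalg.norm(a-b))
# slide frame corners at z ~ 26?
S=np.mean([f(*p,26) for p in((188,97),(135,360),(383,135),(333,405))],0); print('slide',S,(S-np.mean(C,0))@y)
```

```text
[[ 597.5 -139.    30. ]
 [ 466.3 -112.2   30. ]
 [ 544.  -416.4   30. ]
 [ 410.8 -388.7   30. ]] center [ 504.7 -264.1   30. ]
len 282.48723615045185 282.0533100003363 wid 133.9552877962886 136.06208791183582
yaw -11.130462682308236 -11.61986585666243
bar [ 573.89796515 -277.10350859  131.        ] [ 434.98293119 -251.13816842  131.        ] [ 504.44044817 -264.12083851  131.        ] yaw -10.587286749363948 141.32086028644883
slide [ 513.59007845 -214.83049228   26.        ] 50.03185457064936
```

servo_tool(
  claw=[0.0854,0.0854,0.0854,0.0854,0.0854,0.0854,0.0854,0.0854,0.0854,0.0854],
  delta_pos=[
    [0,0,0],
    [0,0,0],
    [-0.0156,-0.0295,0],
    [-0.0156,-0.0295,0],
    [-0.0156,-0.0295,0],
    [-0.0156,-0.0295,0],
    [-0.0156,-0.0295,0],
    [-0.0156,-0.0295,0],
    [-0.0156,-0.0295,0],
    [-0.0156,-0.0295,0],
  ],
  rotation=[
    [0,0,-4.65],
    [0,0,-4.65],
    [0,0,0],
    [0,0,0],
    [0,0,0],
    [0,0,0],
    [0,0,0],
    [0,0,0],
    [0,0,0],
    [0,0,0],
  ],
)

```text
time_s: 0.93
eef_pos: [312.8, 374.7, 230.7]
tool_rot: [-0.0, 0.097, 0.995, -0.0]
force: [0.4, 0.1, -0.6]
finger_gap: 1.001
grasp_force: 0.0
```

servo_tool(
  claw=[0.0854,0.0854,0.0854,0.0854,0.0854,0.0854,0.0854,0.0854,0.0854,0.0854],
  delta_pos=[
    [-0.0156,-0.0295,0],
    [-0.0156,-0.0295,0],
    [-0.0156,-0.0295,0],
    [-0.0156,-0.0295,0],
    [-0.0156,-0.0295,0],
    [-0.0156,-0.0295,0],
    [-0.0156,-0.0295,0],
    [-0.0156,-0.0295,0],
    [-0.0156,-0.0295,0],
    [-0.0156,-0.0295,0],
  ],
  rotation=[
    [0,0,0],
    [0,0,0],
    [0,0,0],
    [0,0,0],
    [0,0,0],
    [0,0,0],
    [0,0,0],
    [0,0,0],
    [0,0,0],
    [0,0,0],
  ],
)

```text
time_s: 1.77
eef_pos: [408.5, 55.2, 231.1]
tool_rot: [-0.0, 0.098, 0.995, 0.0]
force: [0.7, 0.1, -0.1]
finger_gap: 1.0
grasp_force: 0.0
```

servo_tool(
  claw=[0.0854,0.0854,0.0854,0.0854,0.0854,0.0854,0.0854,0.0854,0.0854,0.0854],
  delta_pos=[
    [-0.0156,-0.0295,0],
    [-0.0156,-0.0295,0],
    [-0.0156,-0.0295,0],
    [-0.0156,-0.0295,0],
    [-0.0156,-0.0295,0],
    [-0.0156,-0.0295,0],
    [-0.0156,-0.0295,0],
    [-0.0156,-0.0295,0],
    [-0.0156,-0.0295,0],
    [0,0,0],
  ],
  rotation=[
    [0,0,0],
    [0,0,0],
    [0,0,0],
    [0,0,0],
    [0,0,0],
    [0,0,0],
    [0,0,0],
    [0,0,0],
    [0,0,0],
    [0,0,0],
  ],
)

```text
time_s: 2.6
eef_pos: [495.9, -235.9, 230.8]
tool_rot: [0.0, 0.099, 0.995, -0.001]
force: [-0.5, 0.3, 0.3]
finger_gap: 1.0
grasp_force: 0.0
```

Run:
```python
from h import *
im=snapshot("wrist"); cv2.imwrite("pics/w1.png",im); im=snapshot("top"); cv2.imwrite("pics/t1.png",im)
s=observe(); print(s['eef_pos'],s['tool_rot'],s['time_s']); c=cam("wrist"); print(-c[1].T@c[2], c[1][2], c[0]['fx'])
```

```text
[ 494.45364724 -231.64040461  230.45228747] [-8.28652961e-04  9.87597129e-02  9.95110839e-01  4.99829505e-04] 2.7
[ 416.22382998 -216.10910995  372.66069385] [ 0.30427112 -0.060454   -0.95066524] 352.6728043726114
```

View pics/w1.png

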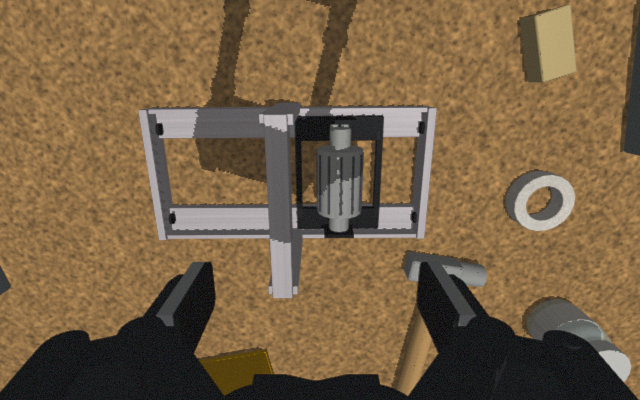

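View pics/t1.png

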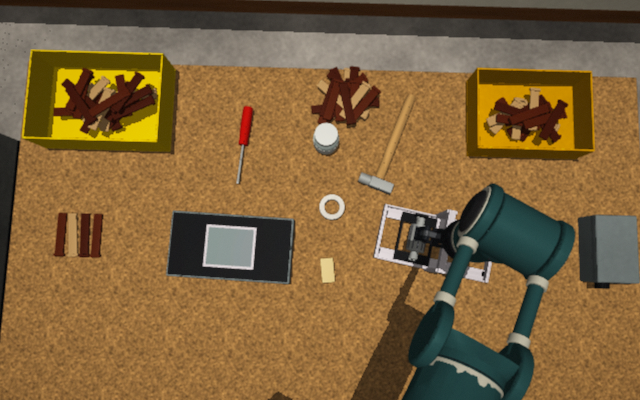

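Wrist view: the camera sees the whole carrier, with the roller at about (340,180) and the bar between about (278,115) and (285,295). That makes it a good slide sensor. The top view shows the gripper just short of the bar.

servo_tool(
  claw=[0.0854,0.0854,0.0854,0.0854,0.0854,0.0854,0.0854,0.0854,0.0854,0.0854],
  delta_pos=[
    [-0.0032,-0.006,0],
    [-0.0032,-0.006,0],
    [-0.0032,-0.006,0],
    [-0.0032,-0.006,0],
    [-0.0032,-0.006,0],
    [0,0,0.012],
    [0,0,0.012],
    [0,0,0.012],
    [0,0,0.012],
    [0,0,0],
  ],
  rotation=[
    [0,0,0],
    [0,0,0],
    [0,0,0],
    [0,0,0],
    [0,0,0],
    [0,0,0],
    [0,0,0],
    [0,0,0],
    [0,0,0],
    [0,0,0],
  ],
)

```text
time_s: 3.53
eef_pos: [502.2, -261.8, 178.7]
tool_rot: [-0.003, 0.097, 0.995, 0.002]
force: [-1.6, -0.1, -0.1]
finger_gap: 1.002
grasp_force: 0.0
```

Run:
```python
from h import *
im=snapshot("wrist"); c=cam("wrist"); s=observe()
print(s['eef_pos'],s['tool_rot'],s['time_s'])
np.savez("w2.npz",K=[c[0][k] for k in("fx","fy","cx","cy")],R=c[1],t=c[2])
th=np.radians(-11.2); B=np.array([504.5,-264.1,0]); ex=np.array([np.cos(th),np.sin(th),0]); ey=np.array([-np.sin(th),np.cos(th),0])
for n,(a,b,z) in dict(barA=(-72,0,131),barB=(72,0,131),roller=(0,50,40),TL=(-72,142,30),BL=(-72,-142,30)).items():
    q=proj(c,B+a*ex+b*ey+[0,0,z]); print(n,np.round(q,1)); cv2.drawMarker(im,tuple(int(round(v)) for v in q),(0,0,255),cv2.MARKER_CROSS,12,1)
cv2.imwrite("pics/w2.png",im)
```

```text
[ 502.92031363 -262.18540648  180.17004369] [-0.00249036  0.09750085  0.99523163  0.00117687] 3.5833
barA [312.7 100.2]
barB [313.1 329.2]
roller [373.6 184.2]
TL [491.4  94. ]
BL [135.4  93.8]
```

View pics/w2.png

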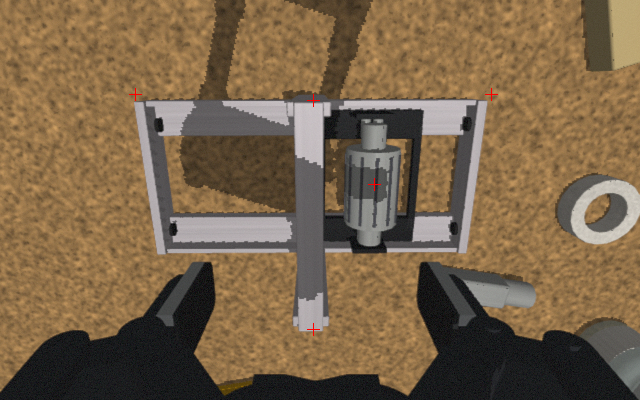

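The red projections of my estimate agree with the picture to about 2 mm, with the bar axis at u≈310 against a predicted 313. I'll descend now.

servo_tool(
  claw=[0.0854,0.0854,0.0854,0.0854,0.0854,0.0854,0.0854,0.0854,0.0854,0.0854],
  delta_pos=[
    [-0.001,-0.001,0.006],
    [-0.001,-0.001,0.012],
    [0,0,0.013],
    [0,0,0.013],
    [0,0,0.013],
    [0,0,0.012],
    [0,0,0.008],
    [0,0,0],
    [0,0,0],
    [0,0,0],
  ],
  rotation=[
    [0,0,0],
    [0,0,0],
    [0,0,0],
    [0,0,0],
    [0,0,0],
    [0,0,0],
    [0,0,0],
    [0,0,0],
    [0,0,0],
    [0,0,0],
  ],
)

```text
time_s: 4.42
eef_pos: [506.7, -266.0, 106.7]
tool_rot: [0.0, 0.098, 0.995, -0.0]
force: [1.8, 0.2, 0.1]
finger_gap: 0.997
grasp_force: 0.0
```

```bash
cat >> h.py <<'E'
from scipy.spatial.transform import Rotation as Ro
def tilt(s):
    "tool rows: tilt of tool about bar (rad, + = +y end higher), side tilt, yaw deg of tool y"
    w,x,y,z=s['tool_rot']; M=Ro.from_quat([x,y,z,w]).as_matrix()
    return M[2,1], M[2,0], np.degrees(np.arctan2(-M[0,1],M[1,1]))
E
python3 - <<'E'
from h import *
for i in range(4):
    s=observe(); print(s['eef_pos'].round(1),np.round(tilt(s),4),s['time_s'],s['force'].round(1)); im=snapshot("wrist")
cv2.imwrite("pics/w3.png",im)
E
```

```text
[ 506.7 -266.   106.7] [-3.00e-04 -8.00e-04 -1.12e+01] 4.4167 [1.8 0.2 0.1]
[ 507.  -266.2  107.1] [-5.00000e-04 -1.50000e-03 -1.11988e+01] 4.4667 [-0.3 -0.4  1. ]
[ 507.1 -266.2  107.3] [-6.00000e-04 -1.80000e-03 -1.11982e+01] 4.5167 [ 0.1  0.5 -0.1]
[ 507.  -266.2  107.3] [-7.0000e-04 -1.8000e-03 -1.1195e+01] 4.5667 [ 0.2  0.1 -0.4]
```

View pics/w3.png

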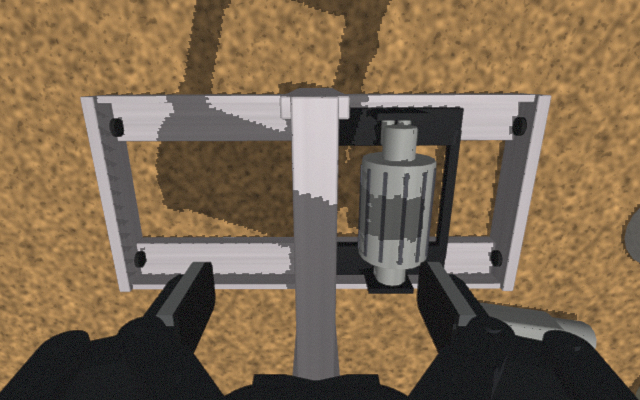

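Both pads straddle the bar evenly: pad edges at u=212 and 420, bar centre at 315. The tool is vertical to under 2 mrad. I'll lower 6 mm, then close gently.

servo_tool(
  claw=[0.07,0.06,0.05,0.045,0.04,0.036,0.032,0.029,0.026,0.024],
  delta_pos=[
    [0.001,0,0.002],
    [0.001,0,0.002],
    [0,0,0.002],
    [0,0,0],
    [0,0,0],
    [0,0,0],
    [0,0,0],
    [0,0,0],
    [0,0,0],
    [0,0,0],
  ],
  rotation=[
    [0,0,0],
    [0,0,0],
    [0,0,0],
    [0,0,0],
    [0,0,0],
    [0,0,0],
    [0,0,0],
    [0,0,0],
    [0,0,0],
    [0,0,0],
  ],
)

```text
time_s: 5.45
eef_pos: [504.4, -265.4, 100.3]
tool_rot: [0.0, 0.098, 0.995, -0.0]
force: [-0.3, -0.6, 0.0]
finger_gap: 0.284
grasp_force: 0.0
```

servo_tool(
  claw=[0.022,0.021,0.02,0.019,0.018,0.017,0.016,0.015,0.012,0.008],
  delta_pos=[
    [0,0,0],
    [0,0,0],
    [0,0,0],
    [0,0,0],
    [0,0,0],
    [0,0,0],
    [0,0,0],
    [0,0,0],
    [0,0,0],
    [0,0,0],
  ],
  rotation=[
    [0,0,0],
    [0,0,0],
    [0,0,0],
    [0,0,0],
    [0,0,0],
    [0,0,0],
    [0,0,0],
    [0,0,0],
    [0,0,0],
    [0,0,0],
  ],
)

```text
time_s: 6.28
eef_pos: [504.3, -265.7, 100.5]
tool_rot: [-0.0, 0.097, 0.995, -0.0]
force: [-0.8, -1.6, 1.5]
finger_gap: 0.179
grasp_force: 59.4
```

Run:
```python
from h import *
im=snapshot("wrist"); s=observe(); c=cam("wrist"); print(s['eef_pos'].round(1),np.round(tilt(s),4),s['time_s'],s['force'].round(1),s['grasp_force'])
cv2.imwrite("pics/w4.png",im)
g=im.max(2)
for r in (110,118,126,134,142): print(r,' '.join(str(int(v)) for v in g[r-1:r+2,60:580:6].mean(0)))
```

```text
[ 504.3 -265.7  100.5] [-5.00000e-04 -1.00000e-04 -1.11893e+01] 6.3333 [-1.7 -1.4  1.7] 59.398123025894165
110 140 153 164 191 193 91 95 95 196 196 194 192 194 196 195 197 197 195 194 105 106 105 103 105 107 139 196 197 199 197 198 197 196 198 197 196 197 217 213 216 217 213 216 217 217 215 217 217 216 105 105 170 197 197 173 198 178 199 199 172 201 201 172 200 201 175 203 178 203 206 202 204 205 206 205 206 207 205 82 81 82 199 196 146 121 142 157
118 150 161 160 189 192 119 91 90 151 199 201 200 202 201 202 200 200 200 124 108 108 108 108 109 108 109 108 109 109 145 205 205 206 205 203 205 205 210 209 216 217 213 215 217 215 216 217 215 217 26 26 47 29 24 25 22 22 25 27 26 31 30 41 46 44 48 46 44 199 204 205 204 205 204 207 206 205 209 84 85 83 197 195 144 160 183 164
126 161 176 139 173 195 182 93 88 39 25 195 193 193 193 192 194 193 103 105 103 105 104 104 103 104 106 105 105 105 105 106 106 102 140 198 201 199 201 204 217 218 214 215 216 216 216 218 214 214 28 31 48 43 26 63 82 60 70 80 48 46 45 46 43 43 44 43 42 201 198 201 201 200 200 199 201 199 27 35 85 146 198 179 149 145 158 160
134 179 177 168 151 191 194 88 92 42 23 186 197 196 197 198 197 140 105 107 105 106 106 104 107 108 106 107 107 107 105 107 108 109 108 107 108 114 146 109 216 218 214 214 217 216 215 217 28 29 30 42 49 48 29 79 90 90 84 84 92 63 45 45 43 43 43 45 41 204 204 204 204 206 203 205 203 144 25 41 84 197 197 171 153 164 167 150
142 143 150 166 169 192 194 89 87 70 98 197 196 196 197 197 193 106 106 106 105 105 107 106 105 106 107 106 105 106 106 107 106 104 108 104 107 108 106 106 216 217 212 214 215 215 214 217 19 27 27 45 49 46 23 84 112 140 163 170 161 80 42 45 42 45 45 52 54 202 201 201 200 200 200 201 200 202 68 80 81 200 195 159 163 160 167 138
```

View pics/w4.png

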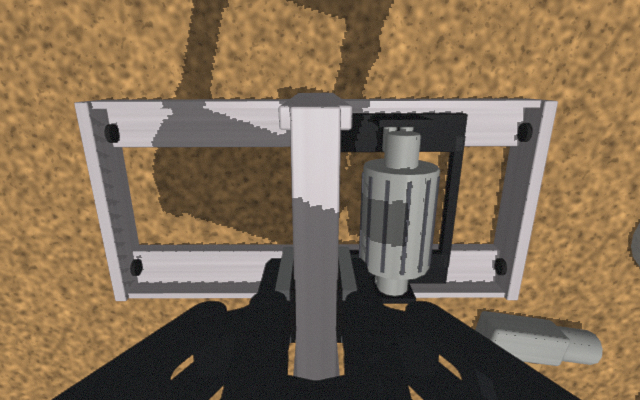

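```bash
cat >> h.py <<'E'
def cross(p,i,j):
    "sub-pixel u where profile crosses 65 between i (dark) and j (light)"
    return i+(65-p[i])/(p[j]-p[i])*(j-i)
def slide(im):
    p=np.median(im.max(2)[116:123].astype(float),0); d=(p<65).astype(np.uint8); d[:90]=0; d[545:]=0
    n,l,st,_=cv2.connectedComponentsWithStats(d[None,:]); U0,S=316.,1.585
    runs=[(st[i,0],st[i,0]+st[i,2]-1) for i in range(1,n) if st[i,2]>8]
    if not runs: return np.nan,0
    a=min(r[0] for r in runs); b=max(r[1] for r in runs); est=[]; occ=lambda u:275<u<360
    if not occ(a): est.append((cross(p,a,a-1)-U0)/S+44-50)
    if not occ(b): est.append((cross(p,b,b+1)-U0)/S-44-50)
    return (np.mean(est) if est else np.nan),(a,b)
def measure(n=3):
    T,Y=[],[]
    for i in range(n):
        T.append(observe()['time_s']); im=snapshot("wrist"); y,ab=slide(im); Y.append(y)
    s=observe(); 
    if n>1: v,y0=np.polyfit(np.array(T)-s['time_s'],Y,1)
    else: v,y0=0,Y[0]
    print('t',round(s['time_s'],2),'slide',np.round(Y,1),'now %.1f v %.1f mm/s'%(y0,v),ab,'tcp',s['eef_pos'].round(1),'tilt mrad',np.round(np.array(tilt(s)[:2])*1e3,1),'yaw %.1f'%tilt(s)[2],'F',s['force'].round(1))
    return y0,v,im,s
E
python3 -c "
from h import *
print(slide(cv2.imread('pics/w4.png')))"
```

```text
(np.float64(0.6637888095633571), (np.int32(352), np.int32(466)))
```

servo_tool(
  claw=[0.008,0.008,0.008,0.008,0.008,0.008,0.008,0.008,0.008,0.008],
  delta_pos=[
    [0,0,-0.002],
    [0,0,-0.004],
    [0,0,-0.005],
    [0,0,-0.005],
    [0,0,-0.005],
    [0,0,-0.005],
    [0,0,-0.005],
    [0,0,-0.005],
    [0,0,-0.004],
    [0,0,-0.002],
  ],
  rotation=[
    [0,0,0],
    [-0.3,0,0],
    [0,0,0],
    [0,0,0],
    [0,0,0],
    [0,0,0],
    [0,0,0],
    [0.3,0,0],
    [0,0,0],
    [0,0,0],
  ],
)

```text
time_s: 7.17
eef_pos: [504.8, -265.7, 143.4]
tool_rot: [0.001, 0.098, 0.995, -0.0]
force: [0.1, 0.4, -6.9]
finger_gap: 0.175
grasp_force: 58.7
```

```bash
python3 -c "
from h import *
y,v,im,s=measure(3); cv2.imwrite('pics/w5.png',im)"
```

```text
t 7.32 slide [-7.7 -8.2 -8.8] now -9.3 v -11.1 mm/s (np.int32(353), np.int32(451)) tcp [ 504.4 -265.6  142.5] tilt mrad [-0.1 -0.5] yaw -11.2 F [-0.7  0.7 -8. ]
```

```bash
cat > plan.py <<'E'
import numpy as np
# slide mm, tilt cmd deg per row end; g in mm/s2; first-order-ish lag of L s on tilt and on carrier motion alike
G=9810*np.pi/180; R=1/12; L=0.08
def sim(p,v,tl,bias=0,acc=None,N=None,tail=0.1):
    "tl: tilt deg at end of each row (start 0); acc: carrier acc per row mm/s2; bias(p) mrad"
    n=len(tl); tt=np.r_[0,np.arange(1,n+1)*R]; tv=np.r_[0,tl]; dt=0.005
    for t in np.arange(0,n*R+tail,dt):
        th=np.interp(t-L,tt,tv); k=int((t-L)/R); a=acc[k] if acc is not None and 0<=t-L and k<n else 0
        v+=dt*(-(G*th+a)-0.2*v-9.81*(bias*(p+50)/50)); p+=dt*v
    return p,v
def deadbeat(p,v,target=-50,bias=-2.0,sh1=(.5,1,1,1,.5,0,0,0,0,0),sh2=(0,0,0,0,0,.5,1,1,.5,0),tail=0.1):
    s1,s2=np.array(sh1,float),np.array(sh2,float); z=np.array(sim(p,v,0*s1,bias,tail=tail))
    M=np.c_[np.array(sim(p,v,s1,bias,tail=tail))-z,np.array(sim(p,v,s2,bias,tail=tail))-z]
    A=np.linalg.solve(M,np.array([target,0])-z); tl=A[0]*s1+A[1]*s2
    return A,-np.diff(np.r_[0,tl])   # rx rows in deg
if __name__=="__main__":
    import sys; p,v=map(float,sys.argv[1:3]); A,r=deadbeat(p,v); print('A',A.round(3),'rx',r.round(2), sim(p,v,-np.cumsum(r.round(2)),-2.))
E
python3 plan.py -9.3 -11.1; python3 -c "
from plan import *
print(sim(0,0,[0,.3,.3,.3,.3,.3,.3,0,0,0],-2,tail=.2),sim(0,0,[0,.3,.3,.3,.3,.3,.3,0,0,0],0,tail=.2))"
```

```text
A [ 1.777 -2.256] rx [-0.89 -0.89 -0.   -0.    0.89  2.02  1.13 -0.   -1.13 -1.13] (np.float64(-50.05397923296305), np.float64(0.00160297263411348))
(np.float64(-4.173053164390306), np.float64(-4.90420221659506)) (np.float64(-14.02197312155887), np.float64(-22.90102634512991))
```

```bash
python3 -c "
from plan import *
A,r=deadbeat(-9.3,-11.1,-34,-1.0); print(A,r.round(2),sim(-9.3,-11.1,-np.cumsum(r.round(2)),-1.0))"
```

```text
[ 0.92281107 -1.25229843] [-0.46 -0.46 -0.   -0.    0.46  1.09  0.63 -0.   -0.63 -0.63] (np.float64(-33.83342791909393), np.float64(0.4648049909948169))
```

servo_tool(
  claw=[0.008,0.008,0.008,0.008,0.008,0.008,0.008,0.008,0.008,0.008],
  delta_pos=[
    [0,0,-0.004],
    [0,0,-0.006],
    [0,0,-0.006],
    [0,0,-0.006],
    [0,0,-0.006],
    [0,0,-0.006],
    [0,0,-0.006],
    [0,0,-0.006],
    [0,0,-0.006],
    [0,0,-0.004],
  ],
  rotation=[
    [-0.46,0,0],
    [-0.46,0,0],
    [0,0,0],
    [0,0,0],
    [0.46,0,0],
    [1.09,0,0],
    [0.63,0,0],
    [0,0,0],
    [-0.63,0,0],
    [-0.63,0,0],
  ],
)

```text
time_s: 8.15
eef_pos: [504.8, -265.2, 199.4]
tool_rot: [0.001, 0.097, 0.995, 0.0]
force: [-0.1, 0.1, -7.1]
finger_gap: 0.174
grasp_force: 58.9
```

```bash
python3 -c "
from h import *
y,v,im,s=measure(3); cv2.imwrite('pics/w6.png',im)"
```

```text
t 8.3 slide [-31.  -30.1 -29.3] now -28.4 v 17.2 mm/s (np.int32(353), np.int32(418)) tcp [ 504.6 -266.1  198.9] tilt mrad [-0.2 -1.2] yaw -11.2 F [-0.9  0.1 -8.4]
```

View pics/w6.png

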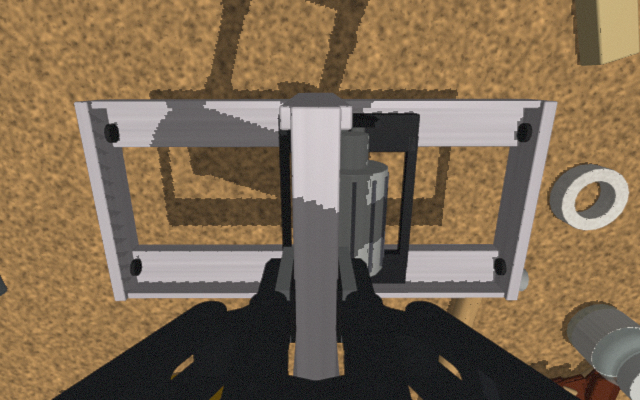

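```bash
python3 plan.py -28.4 17.2
```

```text
A [ 1.696 -1.64 ] rx [-0.85 -0.85 -0.   -0.    0.85  1.67  0.82 -0.   -0.82 -0.82] (np.float64(-50.130426773988724), np.float64(-0.21150667317450023))
```

servo_tool(
  claw=[0.008,0.008,0.008,0.008,0.008,0.008,0.008,0.008,0.008,0.008],
  delta_pos=[
    [0,0,0],
    [0,0,0],
    [0,0,0],
    [0,0,0],
    [0,0,0],
    [0,0,0],
    [0,0,0],
    [0,0,0],
    [0,0,0],
    [0,0,0],
  ],
  rotation=[
    [-0.85,0,0],
    [-0.85,0,0],
    [0,0,0],
    [0,0,0],
    [0.85,0,0],
    [1.67,0,0],
    [0.82,0,0],
    [0,0,0],
    [-0.82,0,0],
    [-0.82,0,0],
  ],
)

```text
time_s: 9.13
eef_pos: [504.5, -265.1, 198.3]
tool_rot: [0.0, 0.097, 0.995, 0.001]
force: [-0.9, 0.4, -8.6]
finger_gap: 0.173
grasp_force: 58.8
```

```bash
python3 -c "
from h import *
y,v,im,s=measure(3); cv2.imwrite('pics/w7.png',im)"
```

```text
t 9.28 slide [-63.3 -63.4 -63.7] now -63.8 v -3.9 mm/s (np.int32(224), np.int32(364)) tcp [ 504.2 -266.1  198.3] tilt mrad [0.3 0. ] yaw -11.3 F [ 0.1  0.  -7.5]
```

```bash
cat > fit.py <<'E'
from plan import *; import plan
from scipy.optimize import least_squares
def sim2(q,p,v,rx,acc=None,tail=.15):
    L,b0,b1,g,h=q; tl=-np.cumsum(rx); n=len(tl); T=np.r_[0,np.arange(1,n+1)*R]; tv=np.r_[0,tl]; dt=.005
    x=0.; xd=0.; w=1/max(L,.01)*2   # critically damped 2nd order lag
    ac=0.; 
    for t in np.arange(0,n*R+tail-1e-9,dt):
        c=np.interp(t,T,tv); xdd=w*w*(c-x)-2*w*xd; xd+=dt*xdd; x+=dt*xd
        k=int(t/R); tgt=acc[k] if acc is not None and k<n else 0; ac+=dt*(tgt-ac)/max(L,.01)
        v+=dt*(-(g*G*x+ac)-9.81*(b0+b1*(p+50)/50)-.2*v-h*xdd*np.pi/180); p+=dt*v
    return np.array([p,v])
D=[((0,0),[0,-.3,0,0,0,0,0,.3,0,0],(-9.3,-11.1)),((-9.3,-11.1),[-.46,-.46,0,0,.46,1.09,.63,0,-.63,-.63],(-28.4,17.2)),
((-28.4,17.2),[-.85,-.85,0,0,.85,1.67,.82,0,-.82,-.82],(-63.8,-3.9))]
def res(q): return np.r_[np.concatenate([(sim2(q,*a,np.array(r))-b)/[1,3] for a,r,b in D]),(q-[.1,0,-1,1,70])/[.08,1,1.5,.15,40]]
def get(): return least_squares(res,[.1,0,-1,1,70])
if __name__=="__main__":
    f=get(); print(f.x.round(3)); print([(sim2(f.x,*a,np.array(r)).round(1),b) for a,r,b in D])
E
python3 fit.py
```

```text
[ 1.200e-02 -1.228e+00 -1.590e+00  1.363e+00  7.000e+01]
[(array([-7.3, -7.1]), (-9.3, -11.1)), (array([-32.8,  15.2]), (-28.4, 17.2)), (array([-62.8,   0.6]), (-63.8, -3.9))]
```

```bash
cat >> fit.py <<'E'
S1=np.array((.5,1,1,1,.5,0,0,0,0,0)); S2=np.array((0,0,0,0,0,.5,1,1,.5,0))
def db(q,p,v,target=-50,base=np.zeros(10),acc=None,end=None,tail=.15,vt=0):
    "rows of rx bringing slide to target; base: feed-forward tilt (deg) at row ends"
    rows=lambda A: -np.diff(np.r_[0,base+A[0]*S1+A[1]*S2])
    f=lambda A: sim2(q,p,v,rows(A),acc,tail)
    z=f((0,0)); M=np.c_[f((1,0))-z,f((0,1))-z]; A=np.linalg.solve(M,np.array([target,vt])-z); r=rows(A).round(2); r[-1]-=r.sum()-(-base[-1]); r=r.round(2)
    return A,r,sim2(q,p,v,r,acc,tail)
E
python3 -c "
from fit import *
q=get().x
for k in (q,[.08,-.5,-1,1.1,70]): print(db(k,-63.8,-3.9))"
```

```text
(array([-0.5421403 ,  0.77866811]), array([ 0.27,  0.27, -0.  , -0.  , -0.27, -0.66, -0.39, -0.  ,  0.39,
        0.39]), array([-50.14252564,  -0.23135596]))
(array([-0.71989198,  0.91355136]), array([ 0.36,  0.36, -0.  , -0.  , -0.36, -0.82, -0.46, -0.  ,  0.46,
        0.46]), array([-50.08002555,  -0.27631184]))
```

servo_tool(
  claw=[0.008,0.008,0.008,0.008,0.008,0.008,0.008,0.008,0.008,0.008],
  delta_pos=[
    [0,0,0],
    [0,0,0],
    [0,0,0],
    [0,0,0],
    [0,0,0],
    [0,0,0],
    [0,0,0],
    [0,0,0],
    [0,0,0],
    [0,0,0],
  ],
  rotation=[
    [0.3,0,0],
    [0.3,0,0],
    [0,0,0],
    [0,0,0],
    [-0.3,0,0],
    [-0.72,0,0],
    [-0.42,0,0],
    [0,0,0],
    [0.42,0,0],
    [0.42,0,0],
  ],
)

```text
time_s: 10.12
eef_pos: [504.2, -265.8, 198.2]
tool_rot: [-0.0, 0.098, 0.995, -0.0]
force: [0.3, 1.1, -9.2]
finger_gap: 0.179
grasp_force: 58.8
```

```bash
python3 -c "
from h import *
y,v,im,s=measure(4)"
```

```text
t 10.32 slide [-67.8 -69.4 -70.8 -72.1] now -73.6 v -28.2 mm/s (np.int32(212), np.int32(278)) tcp [ 504.3 -265.3  198.3] tilt mrad [-0.  0.] yaw -11.2 F [-0.5 -0.2 -7. ]
```

```bash
cat >> h.py <<'E'
def ends(im):
    "sum and difference of the outer edges of the end plates (pixels), averaged over rows; blue channel: bench dark, aluminium bright"
    o=[]
    for r in range(150,240,2):
        p=im[r].astype(float)[:,0]
        row=[]
        for rng in (range(70,130),range(565,500,-1)):
            e=next((i for i in rng if p[i]>145 and p[i+(1 if rng.step>0 else -1)]>145),None)
            if e is None: break
            k=e-(1 if rng.step>0 else -1); row.append(k+(145-p[k])/(p[e]-p[k])*(e-k))
        if len(row)==2: o.append((sum(row),row[1]-row[0]))
    o=np.array(o); return np.median(o,0).round(2),o.std(0).round(2),len(o)
E
python3 -c "
from h import *
for i in (4,5,6,7): print(i,ends(cv2.imread(f'pics/w{i}.png')))
y,v,im,s=measure(1);cv2.imwrite('pics/w8.png',im);print(ends(im))"; cat > /dev/null
cat > f2.py <<'E'
from fit import *; import fit
D.append(((-63.8,-3.9),[.3,.3,0,0,-.3,-.72,-.42,0,.42,.42],(-72.2,-28.2)))
f=get(); print(f.x.round(3)); print([(sim2(f.x,*a,np.array(r)).round(1),b) for a,r,b in D])
fit.res0=res
def r3(q): return np.concatenate([(sim2(q,*a,np.array(r))-b)/[1,3] for a,r,b in D]+[(q-[.1,0,-1,1,70])/[.1,3,10,.2,40]])
f=least_squares(r3,[.1,0,-4,1,70]); print(f.x.round(3)); print([(sim2(f.x,*a,np.array(r)).round(1),b) for a,r,b in D])
E
python3 f2.py
```

```text
4 (array([631.35, 445.81]), array([ 0.23, 10.72]), 45)
5 (array([630.14, 445.32]), array([ 0.14, 10.7 ]), 45)
6 (array([630.79, 452.94]), array([nan, nan]), 45)
7 (array([631.68, 454.55]), array([nan, nan]), 45)
t 10.37 slide [-73.3] now -73.3 v 0.0 mm/s (np.int32(210), np.int32(278)) tcp [ 504.4 -265.4  198.3] tilt mrad [ 0. -0.] yaw -11.2 F [-0.5 -0.  -7.7]
(array([631.79, 453.42]), array([nan, nan]), 45)
[ 1.2000e-02  1.8180e+00 -4.1090e+00  1.0850e+00  6.4453e+01]
[(array([-5.8, -6.1]), (-9.3, -11.1)), (array([-34.6,   7.3]), (-28.4, 17.2)), (array([-61.7,  -2. ]), (-63.8, -3.9)), (array([-68.3, -38.3]), (-72.2, -28.2))]
[ 1.2000e-02  1.8540e+00 -4.1830e+00  1.0870e+00  6.4256e+01]
[(array([-5.6, -5.8]), (-9.3, -11.1)), (array([-34.6,   7.4]), (-28.4, 17.2)), (array([-61.8,  -2.2]), (-63.8, -3.9)), (array([-68.5, -38.9]), (-72.2, -28.2))]h.py:46: RuntimeWarning: divide by zero encountered in scalar divide
  k=e-(1 if rng.step>0 else -1); row.append(k+(145-p[k])/(p[e]-p[k])*(e-k))
  x = asanyarray(arr - arrmean)
```

```bash
python3 -W ignore -c "
from h import *
T,Y,E=[],[],[]
for i in range(6):
    s=observe();T.append(s['time_s']);im=snapshot('wrist');Y.append(slide(im)[0]);E.append(ends(im)[0][0]);print(round(tilt(s)[0]*1e3,2),s['eef_pos'].round(2),s['force'].round(1),s['ft_torque'].round(3))
T=np.array(T);print(T[-1]+.05,np.round(Y,1),E); c=np.polyfit(T-T[-1]-.05,Y,2);print('acc',2*c[0],'v',c[1],'p',c[2])"
```

```text
0.01 [ 504.35 -265.38  198.29] [-0.5 -0.  -7.7] [ 0.045 -0.024 -0.025]
0.02 [ 504.33 -265.41  198.29] [-0.  -0.2 -6.8] [ 0.115 -0.055 -0.025]
0.03 [ 504.33 -265.48  198.31] [ 0.8  0.3 -7.7] [ 0.098 -0.036 -0.037]
0.02 [ 504.34 -265.49  198.3 ] [ 0.1 -0.4 -8.4] [ 0.109 -0.011 -0.007]
0.0 [ 504.35 -265.54  198.3 ] [-1.   0.4 -8.1] [ 0.08  -0.013  0.04 ]
0.01 [ 504.33 -265.56  198.29] [ 0.1  0.4 -7.7] [ 0.111 -0.044 -0.029]
10.6667 [-74.4 -75.6 -76.8 -78.  -79.3 -80.6] [np.float64(631.79), np.float64(631.8), np.float64(631.86), np.float64(631.83), np.float64(631.94), np.float64(631.96)]
acc -10.679121089214572 v -26.621448927030976 p -81.89832490312531
```

```bash
cat > f2.py <<'E'
from fit import *
D.append(((-63.8,-5),[.3,.3,0,0,-.3,-.72,-.42,0,.42,.42],(-71.9,-27)))
def r3(q): return np.concatenate([(sim2(q,*a,np.array(r))-b)/[3,4] for a,r,b in D]+[(q-[.1,0.3,-4.5,1,70])/[.05,1,1.5,.1,100]])
def get3(): return least_squares(r3,[.1,0,-4,1,70]).x
if __name__=="__main__":
    q=get3(); print(q.round(3)); print([(sim2(q,*a,np.array(r)).round(1),b) for a,r,b in D])
    print(db(q,-81.9,-26.6))
E
python3 f2.py
```

```text
[ 1.2000e-02  1.2070e+00 -3.5620e+00  1.1200e+00  7.2077e+01]
[(array([-6. , -6.2]), (-9.3, -11.1)), (array([-34. ,   8.8]), (-28.4, 17.2)), (array([-61.1,  -0.8]), (-63.8, -3.9)), (array([-65.4, -31.1]), (-71.9, -27))]
(array([-2.06101322,  1.22831567]), array([ 1.03,  1.03, -0.  , -0.  , -1.03, -1.64, -0.61, -0.  ,  0.61,
        0.61]), array([-49.9087689 ,   0.33130766]))
```

servo_tool(
  claw=[0.008,0.008,0.008,0.008,0.008,0.008,0.008,0.008,0.008,0.008],
  delta_pos=[
    [0,0,0],
    [0,0,0],
    [0,0,0],
    [0,0,0],
    [0,0,0],
    [0,0,0],
    [0,0,0],
    [0,0,0],
    [0,0,0],
    [0,0,0],
  ],
  rotation=[
    [1.03,0,0],
    [1.03,0,0],
    [0,0,0],
    [0,0,0],
    [-1.03,0,0],
    [-1.64,0,0],
    [-0.61,0,0],
    [0,0,0],
    [0.61,0,0],
    [0.61,0,0],
  ],
)

```text
time_s: 11.5
eef_pos: [504.2, -265.9, 198.2]
tool_rot: [-0.0, 0.098, 0.995, -0.001]
force: [0.9, 0.8, -8.4]
finger_gap: 0.18
grasp_force: 58.8
```

```bash
python3 -W ignore -c "
from h import *
y,v,im,s=measure(4);print(ends(im))"
```

```text
t 11.7 slide [-50.5 -50.  -48.9 -47.7] now -46.9 v 18.9 mm/s (np.int32(250), np.int32(389)) tcp [ 504.4 -265.2  198.3] tilt mrad [-0.1 -0. ] yaw -11.2 F [ 0.1  0.1 -7.6]
(array([631.26, 453.78]), array([nan, nan]), 45)
```

```bash
sed -i 's/^def r3/D.append(((-81.9,-26.6),[1.03,1.03,0,0,-1.03,-1.64,-.61,0,.61,.61],(-47.9,20)))\ndef r3/' f2.py; sed -i 's/^S1=.*/S1=np.array((.5,1,1,.5,0,0,0,0,0,0)); S2=np.array((0,0,0,0,.5,1,1,.5,0,0))/' fit.py; sed -i 's/db(q,.*))/db(q,*map(float,__import__("sys").argv[1:3])))/' f2.py; python3 f2.py -46.9 21
```

```text
[ 1.200e-02  8.870e-01 -3.439e+00  1.151e+00  8.091e+01]
[(array([-5.5, -5. ]), (-9.3, -11.1)), (array([-33.5,   7.7]), (-28.4, 17.2)), (array([-61.2,  -5.4]), (-63.8, -3.9)), (array([-63.3, -25.4]), (-71.9, -27)), (array([-46. ,  14.1]), (-47.9, 20))]
(array([ 0.88639245, -0.59961102]), array([-0.44, -0.44, -0.  ,  0.44,  0.74,  0.3 , -0.  , -0.3 , -0.3 ,
       -0.  ]), array([-49.75066766,   0.35071146]))
```

servo_tool(
  claw=[0.008,0.008,0.008,0.008,0.008,0.008,0.008,0.008,0.008,0.008],
  delta_pos=[
    [0,0,0],
    [0,0,0],
    [0,0,0],
    [0,0,0],
    [0,0,0],
    [0,0,0],
    [0,0,0],
    [0,0,0],
    [0,0,0],
    [0,0,0],
  ],
  rotation=[
    [-0.44,0,0],
    [-0.44,0,0],
    [0,0,0],
    [0.44,0,0],
    [0.74,0,0],
    [0.3,0,0],
    [0,0,0],
    [-0.3,0,0],
    [-0.3,0,0],
    [0,0,0],
  ],
)

```text
time_s: 12.53
eef_pos: [504.3, -265.7, 198.3]
tool_rot: [0.0, 0.098, 0.995, 0.0]
force: [-0.2, 0.5, -7.8]
finger_gap: 0.176
grasp_force: 58.8
```

```bash
python3 -W ignore -c "
from h import *
y,v,im,s=measure(4);print(ends(im))"
```

```text
t 12.73 slide [-41.5 -40.8 -40.2 -39.5] now -38.8 v 13.2 mm/s (np.int32(263), np.int32(402)) tcp [ 504.3 -265.7  198.3] tilt mrad [0. 0.] yaw -11.2 F [-0.2  0.5 -8.2]
(array([631.21, 451.44]), array([nan, nan]), 45)
```

servo_tool(
  claw=[0.008,0.008,0.008,0.008,0.008,0.008,0.008,0.008,0.008,0.008],
  delta_pos=[
    [0,0,0],
    [0,0,0],
    [0,0,0],
    [0,0,0],
    [0,0,0],
    [0,0,0],
    [0,0,0],
    [0,0,0],
    [0,0,0],
    [0,0,0],
  ],
  rotation=[
    [-0.15,0,0],
    [-0.15,0,0],
    [0,0,0],
    [0,0,0],
    [0,0,0],
    [0,0,0],
    [0,0,0],
    [0,0,0],
    [0,0,0],
    [0,0,0],
  ],
)

```text
time_s: 13.57
eef_pos: [504.3, -265.5, 198.3]
tool_rot: [0.0, 0.098, 0.995, 0.003]
force: [0.6, 0.6, -7.6]
finger_gap: 0.177
grasp_force: 58.8
```

```bash
python3 -W ignore -c "
from h import *
y,v,im,s=measure(5);print(ends(im))"
```

```text
t 13.82 slide [-42.4 -43.5 -44.9 -46.3 -47.8] now -49.0 v -26.9 mm/s (np.int32(250), np.int32(389)) tcp [ 504.3 -265.5  198.3] tilt mrad [5.3 0. ] yaw -11.2 F [-0.8 -0.8 -8.8]
(array([631.1, 451.4]), array([nan, nan]), 45)
```

```bash
cat > pl.py <<'E'
import sys; from fit import *
def go(p,v,t0,te,b0,target=-50,acc=None,ff=None,b1=-3.5,n=10,tail=.2,vt=0,k1=S1,k2=S2):
    "t0,te: tool tilt deg now and at end; b0 mrad bias at middle; returns rx rows"
    q=(.06,b0,b1,1,70); base=np.full(n,te,float)+(0 if ff is None else ff)
    def f(A):
        tl=base+A[0]*k1+A[1]*k2; r=-np.diff(np.r_[t0,tl])
        return r, sim2((.06,b0-np.radians(t0)*-1000*1,b1,1,70),p,v,r,acc,tail)
    z=f((0,0))[1]; M=np.c_[f((1,0))[1]-z,f((0,1))[1]-z]; A=np.linalg.solve(M,np.array([target,vt])-z)
    r,e=f(A); return A.round(2),r.round(2),e.round(1)
if __name__=="__main__":
    print(go(*map(float,sys.argv[1:6])))
E
python3 pl.py -49 -29 0.3 0.06 -1.0
```

```text
(array([-1.26,  0.46]), array([ 0.87,  0.63, -0.  , -0.63, -0.86, -0.23, -0.  ,  0.23,  0.23,
       -0.  ]), array([-50.,   0.]))
```

servo_tool(
  claw=[0.008,0.008,0.008,0.008,0.008,0.008,0.008,0.008,0.008,0.008],
  delta_pos=[
    [0,0,0],
    [0,0,0],
    [0,0,0],
    [0,0,0],
    [0,0,0],
    [0,0,0],
    [0,0,0],
    [0,0,0],
    [0,0,0],
    [0,0,0],
  ],
  rotation=[
    [0.87,0,0],
    [0.63,0,0],
    [0,0,0],
    [-0.63,0,0],
    [-0.86,0,0],
    [-0.23,0,0],
    [0,0,0],
    [0.23,0,0],
    [0.23,0,0],
    [0,0,0],
  ],
)

```text
time_s: 14.65
eef_pos: [504.3, -265.5, 198.3]
tool_rot: [0.0, 0.098, 0.995, 0.0]
force: [-0.8, 0.7, -8.1]
finger_gap: 0.181
grasp_force: 58.8
```

```bash
python3 -W ignore -c "
from h import *
y,v,im,s=measure(4);print(ends(im))"
```

```text
t 14.85 slide [-53.6 -54.3 -54.9 -55.4] now -56.0 v -11.9 mm/s (np.int32(238), np.int32(377)) tcp [ 504.3 -265.5  198.3] tilt mrad [1. 0.] yaw -11.2 F [ 0.2 -0.  -7.3]
(array([631.35, 455.33]), array([nan, nan]), 45)
```

```bash
cat > leg.py <<'E'
from pl import *
def leg(p,v,t0,te,b0,dy,dx,target=-50,yaw=0):
    u=np.array([1/6,1,2,3,4,5,6,7,8,8.8333]); u=np.r_[u,u[::-1]]; u/=u.sum(); a=dy*1e0*1/(90*R*R); ff=-np.degrees(a/9810)*np.r_[np.ones(9),0,-np.ones(9),0]
    k1=np.r_[.5,np.ones(6),.5,np.zeros(12)]; k2=np.r_[np.zeros(9),.5,np.ones(6),.5,0,0,0]
    A,r,e=go(p,v,t0,te,b0,target=target,n=20,k1=k1,k2=k2)
    rx=(r-np.diff(np.r_[0,ff])).round(2); rx[9]-=rx.sum()-(t0-te); print('A',A,e,'ff',ff[0].round(2),'sum',rx.sum().round(3))
    for h in (slice(0,10),slice(10,20)):
        print([[round(dx*w/1000,4),round(dy*w/1000,4),0] for w in u[h]]); print([[round(x,2),0,yaw] for x in rx[h]])
if __name__=="__main__": leg(*map(float,sys.argv[1:8]),yaw=float(sys.argv[8]) if len(sys.argv)>8 else 0)
E
python3 leg.py -56 -12 0.06 0 -0.4 122.4 30
```

```text
A [-0.31  0.19] [-50.  -0.] ff -1.14 sum 0.06
[[np.float64(0.0001), np.float64(0.0002), 0], [np.float64(0.0003), np.float64(0.0014), 0], [np.float64(0.0007), np.float64(0.0027), 0], [np.float64(0.001), np.float64(0.0041), 0], [np.float64(0.0013), np.float64(0.0054), 0], [np.float64(0.0017), np.float64(0.0068), 0], [np.float64(0.002), np.float64(0.0082), 0], [np.float64(0.0023), np.float64(0.0095), 0], [np.float64(0.0027), np.float64(0.0109), 0], [np.float64(0.0029), np.float64(0.012), 0]]
[[np.float64(1.35), 0, 0], [np.float64(0.15), 0, 0], [np.float64(-0.0), 0, 0], [np.float64(-0.0), 0, 0], [np.float64(-0.0), 0, 0], [np.float64(-0.0), 0, 0], [np.float64(-0.0), 0, 0], [np.float64(-0.15), 0, 0], [np.float64(-0.15), 0, 0], [np.float64(-1.23), 0, 0]]
[[np.float64(0.0029), np.float64(0.012), 0], [np.float64(0.0027), np.float64(0.0109), 0], [np.float64(0.0023), np.float64(0.0095), 0], [np.float64(0.002), np.float64(0.0082), 0], [np.float64(0.0017), np.float64(0.0068), 0], [np.float64(0.0013), np.float64(0.0054), 0], [np.float64(0.001), np.float64(0.0041), 0], [np.float64(0.0007), np.float64(0.0027), 0], [np.float64(0.0003), np.float64(0.0014), 0], [np.float64(0.0001), np.float64(0.0002), 0]]
[[np.float64(-1.23), 0, 0], [np.float64(-0.0), 0, 0], [np.float64(-0.0), 0, 0], [np.float64(-0.0), 0, 0], [np.float64(-0.0), 0, 0], [np.float64(-0.0), 0, 0], [np.float64(0.09), 0, 0], [np.float64(0.09), 0, 0], [np.float64(-0.0), 0, 0], [np.float64(1.14), 0, 0]]
```

servo_tool(
  claw=[0.008,0.008,0.008,0.008,0.008,0.008,0.008,0.008,0.008,0.008],
  delta_pos=[
    [0.0001,0.0002,0],
    [0.0003,0.0014,0],
    [0.0007,0.0027,0],
    [0.001,0.0041,0],
    [0.0013,0.0054,0],
    [0.0017,0.0068,0],
    [0.002,0.0082,0],
    [0.0023,0.0095,0],
    [0.0027,0.0109,0],
    [0.0029,0.012,0],
  ],
  rotation=[
    [1.35,0,0],
    [0.15,0,0],
    [0,0,0],
    [0,0,0],
    [0,0,0],
    [0,0,0],
    [0,0,0],
    [-0.15,0,0],
    [-0.15,0,0],
    [-1.23,0,0],
  ],
)

```text
time_s: 15.68
eef_pos: [501.4, -200.9, 196.8]
tool_rot: [0.0, 0.097, 0.995, 0.001]
force: [-0.0, 0.4, -7.6]
finger_gap: 0.177
grasp_force: 58.8
```

servo_tool(
  claw=[0.008,0.008,0.008,0.008,0.008,0.008,0.008,0.008,0.008,0.008],
  delta_pos=[
    [0.0029,0.012,0],
    [0.0027,0.0109,0],
    [0.0023,0.0095,0],
    [0.002,0.0082,0],
    [0.0017,0.0068,0],
    [0.0013,0.0054,0],
    [0.001,0.0041,0],
    [0.0007,0.0027,0],
    [0.0003,0.0014,0],
    [0.0001,0.0002,0],
  ],
  rotation=[
    [-1.23,0,0],
    [0,0,0],
    [0,0,0],
    [0,0,0],
    [0,0,0],
    [0,0,0],
    [0.09,0,0],
    [0.09,0,0],
    [0,0,0],
    [1.14,0,0],
  ],
)

```text
time_s: 16.52
eef_pos: [498.6, -140.1, 198.0]
tool_rot: [-0.0, 0.098, 0.995, -0.0]
force: [0.3, 1.2, -8.7]
finger_gap: 0.177
grasp_force: 58.9
```

```bash
python3 -W ignore -c "
from h import *
y,v,im,s=measure(4);print(ends(im))"
```

```text
t 16.72 slide [-51.4 -52.  -52.6 -52.9] now -53.5 v -10.1 mm/s (np.int32(242), np.int32(381)) tcp [ 498.7 -139.7  198. ] tilt mrad [-0.2 -0.1] yaw -11.2 F [ 0.2 -0.4 -7.6]
(array([631.31, 445.61]), array([ 0.16, 10.69]), 45)
```

```bash
python3 leg.py -53.5 -10 0 0 0.2 124.4 21 -0.43 | sed 's/np.float64(\([-0-9.]*\))/\1/g'
```

```text
A [-0.24  0.06] [-50.   0.] ff -1.16 sum -0.0
[[0.0, 0.0002, 0], [0.0002, 0.0014, 0], [0.0005, 0.0028, 0], [0.0007, 0.0041, 0], [0.0009, 0.0055, 0], [0.0012, 0.0069, 0], [0.0014, 0.0083, 0], [0.0016, 0.0097, 0], [0.0019, 0.0111, 0], [0.0021, 0.0122, 0]]
[[1.28, 0, -0.43], [0.12, 0, -0.43], [-0.0, 0, -0.43], [-0.0, 0, -0.43], [-0.0, 0, -0.43], [-0.0, 0, -0.43], [-0.0, 0, -0.43], [-0.12, 0, -0.43], [-0.12, 0, -0.43], [-1.19, 0, -0.43]]
[[0.0021, 0.0122, 0], [0.0019, 0.0111, 0], [0.0016, 0.0097, 0], [0.0014, 0.0083, 0], [0.0012, 0.0069, 0], [0.0009, 0.0055, 0], [0.0007, 0.0041, 0], [0.0005, 0.0028, 0], [0.0002, 0.0014, 0], [0.0, 0.0002, 0]]
[[-1.19, 0, -0.43], [-0.0, 0, -0.43], [-0.0, 0, -0.43], [-0.0, 0, -0.43], [-0.0, 0, -0.43], [-0.0, 0, -0.43], [0.03, 0, -0.43], [0.03, 0, -0.43], [-0.0, 0, -0.43], [1.16, 0, -0.43]]
```

servo_tool(
  claw=[0.008,0.008,0.008,0.008,0.008,0.008,0.008,0.008,0.008,0.008],
  delta_pos=[
    [0,0.0002,0],
    [0.0002,0.0014,0],
    [0.0005,0.0028,0],
    [0.0007,0.0041,0],
    [0.0009,0.0055,0],
    [0.0012,0.0069,0],
    [0.0014,0.0083,0],
    [0.0016,0.0097,0],
    [0.0019,0.0111,0],
    [0.0021,0.0122,0],
  ],
  rotation=[
    [1.28,0,-0.2],
    [0.12,0,-0.4],
    [0,0,-0.46],
    [0,0,-0.46],
    [0,0,-0.46],
    [0,0,-0.46],
    [0,0,-0.46],
    [-0.12,0,-0.46],
    [-0.12,0,-0.46],
    [-1.19,0,-0.46],
  ],
)

```text
time_s: 17.55
eef_pos: [497.5, -74.9, 196.5]
tool_rot: [-0.001, 0.059, 0.998, 0.001]
force: [0.7, 0.5, -8.0]
finger_gap: 0.179
grasp_force: 58.9
```

servo_tool(
  claw=[0.008,0.008,0.008,0.008,0.008,0.008,0.008,0.008,0.008,0.008],
  delta_pos=[
    [0.0021,0.0122,0],
    [0.0019,0.0111,0],
    [0.0016,0.0097,0],
    [0.0014,0.0083,0],
    [0.0012,0.0069,0],
    [0.0009,0.0055,0],
    [0.0007,0.0041,0],
    [0.0005,0.0028,0],
    [0.0002,0.0014,0],
    [0,0.0002,0],
  ],
  rotation=[
    [-1.19,0,-0.46],
    [0,0,-0.46],
    [0,0,-0.46],
    [0,0,-0.46],
    [0,0,-0.46],
    [0,0,-0.46],
    [0.03,0,-0.46],
    [0.03,0,-0.46],
    [0,0,-0.4],
    [1.16,0,-0.2],
  ],
)

```text
time_s: 18.38
eef_pos: [493.3, -14.1, 197.6]
tool_rot: [-0.0, 0.023, 1.0, -0.0]
force: [0.0, -0.6, -7.3]
finger_gap: 0.171
grasp_force: 58.9
```

```bash
python3 -W ignore -c "
from h import *
y,v,im,s=measure(4);print(ends(im))"
```

```text
t 18.58 slide [-36.9 -36.6 -36.4 -36. ] now -35.8 v 5.7 mm/s (np.int32(269), np.int32(408)) tcp [493.4 -13.8 197.7] tilt mrad [-0.1  0.1] yaw -2.6 F [-1.4 -0.1 -8.4]
(array([649.39, 472.16]), array([nan, nan]), 45)
```

```bash
python3 leg.py -35.8 5.7 0 0 -0.2 125.5 12 | sed 's/np.float64(\([-0-9.]*\))/\1/g'
```

```text
A [ 0.38 -0.17] [-50.  -0.] ff -1.17 sum 0.0
[[0.0, 0.0002, 0], [0.0001, 0.0014, 0], [0.0003, 0.0028, 0], [0.0004, 0.0042, 0], [0.0005, 0.0056, 0], [0.0007, 0.007, 0], [0.0008, 0.0084, 0], [0.0009, 0.0098, 0], [0.0011, 0.0112, 0], [0.0012, 0.0123, 0]]
[[0.98, 0, 0], [-0.19, 0, 0], [-0.0, 0, 0], [-0.0, 0, 0], [-0.0, 0, 0], [-0.0, 0, 0], [-0.0, 0, 0], [0.19, 0, 0], [0.19, 0, 0], [-1.08, 0, 0]]
[[0.0012, 0.0123, 0], [0.0011, 0.0112, 0], [0.0009, 0.0098, 0], [0.0008, 0.0084, 0], [0.0007, 0.007, 0], [0.0005, 0.0056, 0], [0.0004, 0.0042, 0], [0.0003, 0.0028, 0], [0.0001, 0.0014, 0], [0.0, 0.0002, 0]]
[[-1.08, 0, 0], [-0.0, 0, 0], [-0.0, 0, 0], [-0.0, 0, 0], [-0.0, 0, 0], [-0.0, 0, 0], [-0.09, 0, 0], [-0.09, 0, 0], [-0.0, 0, 0], [1.17, 0, 0]]
```

servo_tool(
  claw=[0.008,0.008,0.008,0.008,0.008,0.008,0.008,0.008,0.008,0.008],
  delta_pos=[
    [0,0.0002,0],
    [0.0001,0.0014,0],
    [0.0003,0.0028,0],
    [0.0004,0.0042,0],
    [0.0005,0.0056,0],
    [0.0007,0.007,0],
    [0.0008,0.0084,0],
    [0.0009,0.0098,0],
    [0.0011,0.0112,0],
    [0.0012,0.0123,0],
  ],
  rotation=[
    [0.98,0,0],
    [-0.19,0,0],
    [0,0,0],
    [0,0,0],
    [0,0,0],
    [0,0,0],
    [0,0,0],
    [0.19,0,0],
    [0.19,0,0],
    [-1.08,0,0],
  ],
)

```text
time_s: 19.42
eef_pos: [490.1, 51.1, 196.6]
tool_rot: [-0.0, 0.023, 1.0, -0.0]
force: [0.1, -0.2, -8.1]
finger_gap: 0.177
grasp_force: 58.9
```

servo_tool(
  claw=[0.008,0.008,0.008,0.008,0.008,0.008,0.008,0.008,0.008,0.008],
  delta_pos=[
    [0.0012,0.0123,0],
    [0.0011,0.0112,0],
    [0.0009,0.0098,0],
    [0.0008,0.0084,0],
    [0.0007,0.007,0],
    [0.0005,0.0056,0],
    [0.0004,0.0042,0],
    [0.0003,0.0028,0],
    [0.0001,0.0014,0],
    [0,0.0002,0],
  ],
  rotation=[
    [-1.08,0,0],
    [0,0,0],
    [0,0,0],
    [0,0,0],
    [0,0,0],
    [0,0,0],
    [-0.09,0,0],
    [-0.09,0,0],
    [0,0,0],
    [1.17,0,0],
  ],
)

```text
time_s: 20.25
eef_pos: [487.1, 112.0, 197.5]
tool_rot: [-0.0, 0.024, 1.0, -0.0]
force: [-0.1, -0.4, -9.3]
finger_gap: 0.18
grasp_force: 58.9
```

```bash
python3 -W ignore -c "
from h import *
y,v,im,s=measure(4);print(ends(im))"
```

```text
t 20.45 slide [-49.1 -49.4 -50.  -50.3] now -50.7 v -8.2 mm/s (np.int32(246), np.int32(385)) tcp [487.1 112.5 197.5] tilt mrad [-0.1  0.1] yaw -2.6 F [ 1.  -0.3 -8.1]
(array([631.1 , 446.05]), array([ 0.13, 10.69]), 45)
```

```bash
python3 leg.py -50.7 -7 0 0 -0.2 125.5 12 | sed 's/np.float64(\([-0-9.]*\))/\1/g'|grep -v '0.01'
```

```text
A [-0.12  0.07] [-50.   0.] ff -1.17 sum 0.0
[[1.23, 0, 0], [0.06, 0, 0], [-0.0, 0, 0], [-0.0, 0, 0], [-0.0, 0, 0], [-0.0, 0, 0], [-0.0, 0, 0], [-0.06, 0, 0], [-0.06, 0, 0], [-1.2, 0, 0]]
[[-1.2, 0, 0], [-0.0, 0, 0], [-0.0, 0, 0], [-0.0, 0, 0], [-0.0, 0, 0], [-0.0, 0, 0], [0.03, 0, 0], [0.03, 0, 0], [-0.0, 0, 0], [1.17, 0, 0]]
```

servo_tool(
  claw=[0.008,0.008,0.008,0.008,0.008,0.008,0.008,0.008,0.008,0.008],
  delta_pos=[
    [0,0.0002,0],
    [0.0001,0.0014,0],
    [0.0003,0.0028,0],
    [0.0004,0.0042,0],
    [0.0005,0.0056,0],
    [0.0007,0.007,0],
    [0.0008,0.0084,0],
    [0.0009,0.0098,0],
    [0.0011,0.0112,0],
    [0.0012,0.0123,0],
  ],
  rotation=[
    [1.23,0,0],
    [0.06,0,0],
    [0,0,0],
    [0,0,0],
    [0,0,0],
    [0,0,0],
    [0,0,0],
    [-0.06,0,0],
    [-0.06,0,0],
    [-1.2,0,0],
  ],
)

```text
time_s: 21.28
eef_pos: [483.9, 177.3, 196.1]
tool_rot: [-0.0, 0.023, 1.0, 0.001]
force: [-0.1, 0.1, -8.4]
finger_gap: 0.172
grasp_force: 58.9
```

servo_tool(
  claw=[0.008,0.008,0.008,0.008,0.008,0.008,0.008,0.008,0.008,0.008],
  delta_pos=[
    [0.0012,0.0123,0],
    [0.0011,0.0112,0],
    [0.0009,0.0098,0],
    [0.0008,0.0084,0],
    [0.0007,0.007,0],
    [0.0005,0.0056,0],
    [0.0004,0.0042,0],
    [0.0003,0.0028,0],
    [0.0001,0.0014,0],
    [0,0.0002,0],
  ],
  rotation=[
    [-1.2,0,0],
    [0,0,0],
    [0,0,0],
    [0,0,0],
    [0,0,0],
    [0,0,0],
    [0.03,0,0],
    [0.03,0,0],
    [0,0,0],
    [1.17,0,0],
  ],
)

```text
time_s: 22.12
eef_pos: [480.9, 238.2, 197.2]
tool_rot: [-0.0, 0.023, 1.0, -0.0]
force: [0.8, -0.2, -7.7]
finger_gap: 0.178
grasp_force: 58.9
```

```bash
python3 -W ignore -c "
from h import *
y,v,im,s=measure(4);print(ends(im)); cv2.imwrite('pics/w9.png',im)"
```

```text
t 22.32 slide [-45.5 -45.8 -46.1 -46.1] now -46.4 v -4.4 mm/s (np.int32(253), np.int32(392)) tcp [481.  238.6 197.3] tilt mrad [-0.1  0.2] yaw -2.6 F [ 0.7  0.1 -8. ]
(array([631.2 , 446.46]), array([ 0.2 , 10.67]), 45)
```

View pics/w9.png

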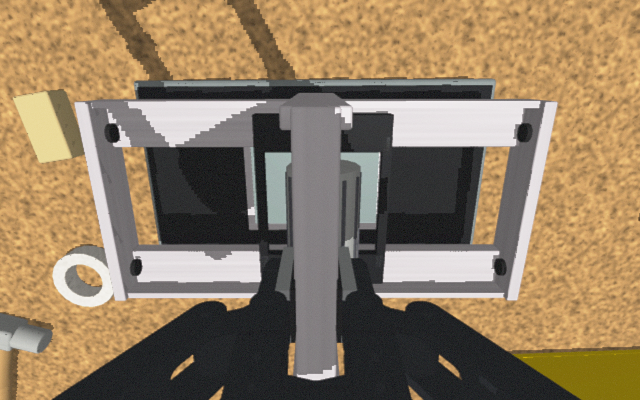

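Wrist view: the carrier is centred over the box. The box's far edge spans u=137–495 (middle 316, same as the bar), and the slide frame spans 253–392 with the roller nested. From here I'll hold with small corrections.

```bash
python3 pl.py -46.4 -3 0 0.03 -0.4
```

```text
(array([ 0.17, -0.22]), array([-0.12, -0.09, -0.  ,  0.09,  0.2 ,  0.11, -0.  , -0.11, -0.11,
       -0.  ]), array([-50.,  -0.]))
```

servo_tool(
  claw=[0.008,0.008,0.008,0.008,0.008,0.008,0.008,0.008,0.008,0.008],
  delta_pos=[
    [0,0,0],
    [0,0,0],
    [0,0,0],
    [0,0,0],
    [0,0,0],
    [0,0,0],
    [0,0,0],
    [0,0,0],
    [0,0,0],
    [0,0,0],
  ],
  rotation=[
    [-0.12,0,0],
    [-0.09,0,0],
    [0,0,0],
    [0.09,0,0],
    [0.2,0,0],
    [0.11,0,0],
    [0,0,0],
    [-0.11,0,0],
    [-0.11,0,0],
    [0,0,0],
  ],
)

```text
time_s: 23.15
eef_pos: [480.9, 238.6, 197.2]
tool_rot: [-0.0, 0.023, 1.0, 0.0]
force: [0.4, -0.1, -6.8]
finger_gap: 0.176
grasp_force: 58.9
```

```bash
python3 -W ignore -c "
from h import *
y,v,im,s=measure(4);print(ends(im))"
```

```text
t 23.35 slide [-49.4 -49.6 -49.6 -49.8] now -49.9 v -2.6 mm/s (np.int32(247), np.int32(386)) tcp [480.9 238.6 197.3] tilt mrad [0.7 0.1] yaw -2.6 F [ 0.4 -0.4 -8.6]
(array([631.31, 446.6 ]), array([ 0.18, 10.7 ]), 45)
```

servo_tool(
  claw=[0.008,0.008,0.008,0.008,0.008,0.008,0.008,0.008,0.008,0.008],
  delta_pos=[
    [0,0,0],
    [0,0,0],
    [0,0,0],
    [0,0,0],
    [0,0,0],
    [0,0,0],
    [0,0,0],
    [0,0,0],
    [0,0,0],
    [0,0,0],
  ],
  rotation=[
    [0.06,0,0],
    [0,0,0],
    [0,0,0],
    [0,0,0],
    [0,0,0],
    [-0.04,0,0],
    [0,0,0],
    [0,0,0],
    [0,0,0],
    [0,0,0],
  ],
)

```text
time_s: 24.18
eef_pos: [480.9, 238.7, 197.3]
tool_rot: [-0.0, 0.023, 1.0, 0.0]
force: [0.1, -0.2, -8.7]
finger_gap: 0.177
grasp_force: 58.9
```

```bash
python3 -W ignore -c "
from h import *
y,v,im,s=measure(4);print(ends(im))"
```

```text
t 24.38 slide [-51.7 -51.8 -51.9 -52.1] now -52.2 v -2.7 mm/s (np.int32(243), np.int32(382)) tcp [480.9 238.7 197.3] tilt mrad [0.3 0.1] yaw -2.6 F [-1.6  0.7 -7.6]
(array([631.31, 446.58]), array([ 0.18, 10.69]), 45)
```

servo_tool(
  claw=[0.008,0.008,0.008,0.008,0.008,0.008,0.008,0.008,0.008,0.008],
  delta_pos=[
    [0,0,0],
    [0,0,0],
    [0,0,0],
    [0,0,0],
    [0,0,0],
    [0,0,0],
    [0,0,0],
    [0,0,0],
    [0,0,0],
    [0,0,0],
  ],
  rotation=[
    [0.1,0,0],
    [0,0,0],
    [0,0,0],
    [0,0,0],
    [0,0,0],
    [-0.08,0,0],
    [0,0,0],
    [0,0,0],
    [0,0,0],
    [0,0,0],
  ],
)

```text
time_s: 25.22
eef_pos: [480.9, 238.6, 197.3]
tool_rot: [-0.0, 0.023, 1.0, -0.0]
force: [-0.1, -0.2, -7.8]
finger_gap: 0.18
grasp_force: 58.9
```

```bash
python3 -W ignore -c "
from h import *
y,v,im,s=measure(4);print(ends(im))"
```

```text
t 25.42 slide [-51.3 -51.2 -51.1 -51. ] now -50.9 v 1.6 mm/s (np.int32(245), np.int32(384)) tcp [480.9 238.7 197.3] tilt mrad [-0.1  0.2] yaw -2.6 F [ 0.7  0.2 -6.9]
(array([631.35, 446.6 ]), array([ 0.17, 10.72]), 45)
```

servo_tool(
  claw=[0.008,0.008,0.008,0.008,0.008,0.008,0.008,0.008,0.008,0.008],
  delta_pos=[
    [0,0,0],
    [0,0,0],
    [0,0,0],
    [0,0,0],
    [0,0,0],
    [0,0,0],
    [0,0,0],
    [0,0,0],
    [0,0,0],
    [0,0,0],
  ],
  rotation=[
    [0,0,0],
    [0,0,0],
    [0,0,0],
    [0,0,0],
    [0,0,0],
    [0,0,0],
    [0,0,0],
    [0,0,0],
    [0,0,0],
    [0,0,0],
  ],
)

```text
time_s: 26.25
eef_pos: [480.9, 238.7, 197.3]
tool_rot: [-0.0, 0.023, 1.0, -0.0]
force: [0.5, -0.3, -9.0]
finger_gap: 0.179
grasp_force: 58.9
```

```bash
python3 -W ignore -c "
from h import *
y,v,im,s=measure(4)"
```

```text
t 26.45 slide [-49.3 -49.3 -49.2 -49.1] now -49.1 v 1.0 mm/s (np.int32(248), np.int32(387)) tcp [480.9 238.7 197.3] tilt mrad [0.  0.1] yaw -2.6 F [ 0.2  0.9 -8.4]
```

Very steady. I'll idle two more calls, then recheck.

servo_tool(
  claw=[0.008,0.008,0.008,0.008,0.008,0.008,0.008,0.008,0.008,0.008],
  delta_pos=[
    [0,0,0],
    [0,0,0],
    [0,0,0],
    [0,0,0],
    [0,0,0],
    [0,0,0],
    [0,0,0],
    [0,0,0],
    [0,0,0],
    [0,0,0],
  ],
  rotation=[
    [0,0,0],
    [0,0,0],
    [0,0,0],
    [0,0,0],
    [0,0,0],
    [0,0,0],
    [0,0,0],
    [0,0,0],
    [0,0,0],
    [0,0,0],
  ],
)

```text
time_s: 27.28
eef_pos: [480.9, 238.7, 197.3]
tool_rot: [-0.0, 0.023, 1.0, -0.0]
force: [-0.9, -0.3, -8.5]
finger_gap: 0.173
grasp_force: 58.9
```

servo_tool(
  claw=[0.008,0.008,0.008,0.008,0.008,0.008,0.008,0.008,0.008,0.008],
  delta_pos=[
    [0,0,0],
    [0,0,0],
    [0,0,0],
    [0,0,0],
    [0,0,0],
    [0,0,0],
    [0,0,0],
    [0,0,0],
    [0,0,0],
    [0,0,0],
  ],
  rotation=[
    [0,0,0],
    [0,0,0],
    [0,0,0],
    [0,0,0],
    [0,0,0],
    [0,0,0],
    [0,0,0],
    [0,0,0],
    [0,0,0],
    [0,0,0],
  ],
)

```text
time_s: 28.12
eef_pos: [480.9, 238.7, 197.3]
tool_rot: [-0.0, 0.023, 1.0, -0.0]
force: [0.1, 0.3, -8.1]
finger_gap: 0.176
grasp_force: 58.9
```

```bash
python3 -W ignore -c "
from h import *
y,v,im,s=measure(4)"
```

```text
t 28.32 slide [-47.3 -47.2 -47.2 -47.1] now -47.1 v 0.9 mm/s (np.int32(251), np.int32(390)) tcp [480.9 238.7 197.3] tilt mrad [-0.1  0.1] yaw -2.6 F [-0.3  0.  -8.4]
```

servo_tool(
  claw=[0.008,0.008,0.008,0.008,0.008,0.008,0.008,0.008,0.008,0.008],
  delta_pos=[
    [0,0,0],
    [0,0,0],
    [0,0,0],
    [0,0,0],
    [0,0,0],
    [0,0,0],
    [0,0,0],
    [0,0,0],
    [0,0,0],
    [0,0,0],
  ],
  rotation=[
    [0,0,0],
    [0,0,0],
    [0,0,0],
    [0,0,0],
    [0,0,0],
    [0,0,0],
    [0,0,0],
    [0,0,0],
    [0,0,0],
    [0,0,0],
  ],
)

```text
time_s: 29.15
eef_pos: [480.9, 238.7, 197.3]
tool_rot: [-0.0, 0.023, 1.0, -0.0]
force: [-1.0, -0.2, -7.9]
finger_gap: 0.178
grasp_force: 58.9
```

servo_tool(
  claw=[0.008,0.008,0.008,0.008,0.008,0.008,0.008,0.008,0.008,0.008],
  delta_pos=[
    [0,0,0],
    [0,0,0],
    [0,0,0],
    [0,0,0],
    [0,0,0],
    [0,0,0],
    [0,0,0],
    [0,0,0],
    [0,0,0],
    [0,0,0],
  ],
  rotation=[
    [0,0,0],
    [0,0,0],
    [0,0,0],
    [0,0,0],
    [0,0,0],
    [0,0,0],
    [0,0,0],
    [0,0,0],
    [0,0,0],
    [0,0,0],
  ],
)

```text
time_s: 29.98
eef_pos: [480.9, 238.7, 197.2]
tool_rot: [-0.0, 0.023, 1.0, -0.0]
force: [-0.8, -0.7, -8.1]
finger_gap: 0.177
grasp_force: 58.9
```

```bash
python3 -W ignore -c "
from h import *
y,v,im,s=measure(3)
if abs(y+50)<15 and abs(v)<12: print(close_job())"
```

```text
t 30.13 slide [-46.1 -46.1 -46.1] now -46.1 v -0.1 mm/s (np.int32(253), np.int32(392)) tcp [480.9 238.6 197.3] tilt mrad [-0.   0.2] yaw -2.6 F [-0.3  1.3 -7.6]
the job is handed in; nothing more can be done
None
```

I handed the job in at 30 s, still gripping the carrier level and in line about 57 mm above the glass, with the slide and nested roller within 4 mm of mid-rail for the last 8 s; close_job gave no verdict, so the result is from my own measurements.

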